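# Shift the whirler into slow gear

## Robot

A 6-joint arm with a two-finger parallel gripper is mounted at the origin on the work surface. World frame = base frame: x ahead of the robot, y to its left, z up, the work surface at z = 0. Lengths are in m, angles in degrees, forces in N, time in s.
With the tool pointing down it reaches from about 0.35 to 0.875 m from the base axis. Payload 4.2 kg.
Tool frame: the origin (TCP) lies on the centre line of the jaws, within the pads' length; the fingertips stand 19 mm ahead of it and the grasp point (between the pads) is the TCP; x points along the fingers, y is the direction in which the jaws open and shut, and the axes are right-handed (so a half turn about x gives the same grasp; the last joint's range is limited). The gripper opens to 87 mm and grips with 3 to 60 N. Pads are 19 mm wide; open, the fingers measure 117 mm over their backs; the gripper's body (75 mm by 190 mm) begins 51 mm behind the grasp point.
Start: joints at [-55.829, 22.042, 0.453, 0, -68.411, -14.817], TCP at [0.207, -0.59, 0.204] pointing down, gripper open.
Joint ranges: [-179.83, 179.83], [-69.29, 118.12], [-61.27, 80.66], [-181.25, 117.63], [-171.15, -9.14], [-177.46, 177.46]. Speed limits (degrees/s): [159.86, 159.86, 180, 180, 180, 180].

## Interface

Orientations are given as a 3x3 rotation matrix whose columns are the frame's x, y, z axes.
In Python, from station import r, viewer, job, spotter gives the robot as it stands.
- The arm moves only by the tool play_rows, never from a script. Its argument "commands" is a list of rows, each an object of numbers: "fingers": the gripper command: -1 is fully open, 1 is shut, values between are in proportion; "tx", "ty", "tz": the shift along the tool's x, y, z normalised to -1 to 1, where 1 is 750 mm; "ax", "ay", "az": the turn, a rotation vector about the tool's x, y, z normalised to -1 to 1, where 1 is pi rad. In form: [{"fingers": .., "tx": .., "ty": .., "tz": .., "ax": .., "ay": .., "az": ..}, ...]. A call has 1 to 5 rows; each row is the pose to reach, as a shift and turn from the pose commanded when the call began, along the tool's axes at that moment, turning the shorter way round; what a row does not reach only later rows make up. A row lasts 1/12 s, in which the tool goes at most 41.7 mm and 7.16 degrees, less where a joint would pass 70% of its speed; a pose out of reach is approached as far as the arm can. A call with a number of a shift or a turn outside -1 to 1 is refused whole. A call with a gripper value outside its range is refused whole. The fingers move at their own pace and stop on an object; the grip force is fixed at half the most. Time passes only in rows, so rows that repeat a pose let the fingers close. It gives the time, the measured TCP pose, the force and the opening at its end, in the units of the state.
- r.sense(): the state, without advancing time (a new reading comes with each control period).
- viewer.capture(name): name is "scene" or "side" or "wrist"; returns a dict with "image" (420x560x3 uint8, red, green, blue), "fx", "fy", "cx", "cy" (pixels), "R" (3x3) and "t" (3): a world point X has camera coordinates R X + t; the wrist camera has in their place "mount" (4x4, takes a point from camera to tool coordinates, whose origin is the TCP and whose axes are the tool frame's). Camera axes: x right, y down, z forward; pixel columns grow to the right and rows downward; lengths in m; the calibration is good to about 2 mm. A picture is of the moment at which its call begins: read the wrist's pose just before it. There is no depth.
- job.finish_job(): hands the job in, once; it reports no verdict.
Trained networks look in a picture, given as the dict that the camera call returned (one of the last four; its "shot" number tells which), for a name from the list of things; names that differ only in an ending like _2 or _b are one class to them, and where a whole thing is asked for, a point or a joint stands for the part that bears it (a point fixed in the world has none). Each returns a list of dicts, best first, with "score" (0 to 1); they miss things now and then, are a little off and sometimes report something else, mostly with a low value. They report only what shows in the picture. A call takes as long as a camera call.
- spotter.find_in(name, picture): "uv" ([column, row] in pixels, amid what is visible of it).
- spotter.silhouettes(name, picture): "region" (420x560 bool, what is visible of it) and "uv" ([column, row] in pixels, amid what is visible of it).
The state is a dict: "time_s": time; "joints": joint angles; "joint_velocities": joint speeds; "effort": joint torques, N m; "tcp_pos": TCP position; "ee_rot": TCP orientation; "wrist_force": force on the tool from outside, world axes, zero at the start; "moment": the same for the moment, N m; "gripper_width": opening from 0.0 (shut) to 1.0 (fully open).
Only numpy, scipy, OpenCV 4.12 (cv2) and the standard library are available. Lean on these libraries where they do the work, as an engineer would, in place of code of your own. Each camera call takes 0.05 s, during which the arm holds its last target. There are 200 camera calls.

## Task

The turntable drive stands in fast gear; put it into slow gear for finishing the planter. With the fingertips, push the gear lever out of its slot to neutral, across the H-gate, and all the way home into the slot on the turntable's side nearest the robot, and leave it there. Push gently, never gripping or forcing the lever, and leave the planter, casts and tools around it where they are.

Things in the scene. Friction and masses are not known exactly. Their poses are not given: they have to be found in the camera images.
- drive: Turntable drive (whirler) bolted together on one grey bed plate 240 x 800 mm: motor on its left (+y) end, green gearbox in the middle, 290 mm turntable on its right (-y) end. Origin on the bench under the middle of the shift gate; x points away from the operator's side, y to the motor, z up. Gearbox cover 152 mm high, motor at most 185 mm, turntable face 84 mm.
- select (a joint): Sideways tilt of the gear lever about its pivot (60 mm above the bench), rad. Positive leans to the turntable (-y of drive). The two columns of the gate lie at -0.16 (motor side) and +0.16 (turntable side), with 0.015 of play. Light friction, 1 to 2 N at the knob; it stays where it is left. It can change only in neutral: elsewhere the gate's walls block it.
- shift (a joint): Fore-and-aft tilt of the gear lever about the same pivot, rad. Positive leans away from the operator (+x of drive). +0.21 is the end of the far slot, 0 neutral (in line with the cross slot), -0.21 the end of the near slot. No springs or detents: friction of about 2 N at the knob, and it stays where it is left. The ends are hard stops.
- knob (a point): Centre of the black ball knob, 38 mm across, on top of the gear lever, 190 mm from the pivot: 250 mm above the bench when upright. It moves about 38 mm fore and aft and 30 mm sideways from the gate's middle. 0.1 rad of lever is 19 mm here.
- gear_lever: The gear lever: a steel rod 12 mm thick from the pivot up through the gate to the ball knob. Origin at the pivot, z up along the rod. At the start it stands in fast gear: the far slot of the motor-side column, diagonally across from slow gear.
- neutral (a point): Middle of the H-gate's cross slot, on the top face of the bright gate plate (88 x 84 mm, 174 mm above the bench). Slots 16 mm wide; two columns along x of drive, 18 mm either side of the middle, joined by the cross slot along y. The two tongues between the columns have rounded ends that guide the rod into the cross slot.
- slow_slot (a point): Slow gear: where the rod stands in the slot of the turntable-side column nearest the operator, on the top face of the gate plate (22 mm towards the operator and 18 mm towards the turntable from neutral).
- planter: Star-fluted concrete planter, 150 mm across, 100 mm high, loose on the turntable. Origin under its centre. To be left alone.
- mushroom: Small concrete mushroom, 88 mm across, 92 mm high, on the bench at the operator's side of the gearbox. Origin under its centre. To be left alone.
- pumpkin: Small concrete pumpkin, 108 mm across, 70 mm high, on the bench beyond the drive. Origin under its centre. To be left alone.
- chick: Small concrete chick, 85 mm high, on the bench beyond the drive. Origin under its body. To be left alone.
- scraper: Flat scraper, about 280 mm long with a wooden handle, lying on the bench at the operator's side of the turntable. Origin under its middle. To be left alone.
- rubbing_block: Rubbing block 85 x 42 x 26 mm lying on the gearbox cover between gate and motor, its top 178 mm above the bench. Origin under its centre. To be left alone.
- water_cup: White plastic cup, 72 mm across, 85 mm high, on the bench beyond the drive. Origin under its centre. To be left alone.

How it is judged (in metres and radians):
At the end, for the whole second after the job is handed in: The gear lever rests, released, in the slow slot: select above 0.13 rad (turntable-side column) and shift below -0.17 rad (home in the near slot to within about 7 mm at the knob), not moving (under 0.05 rad/s) (value of joint select above 0.13 rad and value of joint shift below -0.17 rad and velocity of joint shift between -0.05 and 0.05 rad/s); the robot touches nothing.
It fails at once if the lever is gripped or forced: the fingers load it with more than 38 N in all (pushing it takes about 2 N) (contact force between the fingers and gear_lever above 38 N).
It fails at once if a bystander is lifted, carried or knocked aside: moved more than 20 mm (planter 10 mm, rubbing block 15 mm) (distance of planter from where it was at the start of the episode above 0.01 m or distance of any of mushroom, pumpkin, chick, scraper, water_cup from where it was at the start of the episode above 0.02 m or distance of rubbing_block from where it was at the start of the episode above 0.015 m).
It also fails if it takes over 58 s, if anything falls off the work surface, if the arm or the gripper's body presses on something with over 40 N, if the wrist force passes 120 N, or if a joint passes its speed limit or range.

## Working session

There is one attempt and no reset: what is moved stays moved. The work goes in short steps, Python scripts to look and compute and a tool call to move; the robot and the scene stay as the last step left them, time stands still between calls to the robot, and variables do not carry over. Pictures are saved under pics/ and viewed, about 8 in all and at most 12, crops included, and the job is handed in when it is done.

Besides the shell and the picture viewer there is one more tool, called after ">>>" as name(argument=value, ...) on one line, values as JSON. play_rows: Moves the arm, as the interface text tells. Its arguments: {"type":"object","properties":{"commands":{"type":"array"}},"required":["commands"]}

```bash
mkdir -p pics
cat > h.py <<'E'
import numpy as np, cv2
from station import r, viewer, job, spotter
def save(p,n): cv2.imwrite('pics/'+n+'.png',p['image'][:,:,::-1])
def ray(p,uv):
    d=np.array([(uv[0]-p['cx'])/p['fx'],(uv[1]-p['cy'])/p['fy'],1.])
    R=np.array(p['R']);t=np.array(p['t'])
    return -R.T@t, R.T@d
def atz(p,uv,z):
    o,d=ray(p,uv); return o+d*(z-o[2])/d[2]
def tri(a,b):
    A=[];B=[]
    for o,d in (a,b):
        d=d/np.linalg.norm(d);P=np.eye(3)-np.outer(d,d);A.append(P);B.append(P@o)
    X=np.linalg.lstsq(np.vstack(A),np.hstack(B),rcond=None)[0]
    return X,[np.linalg.norm(np.cross(X-o,d/np.linalg.norm(d))) for o,d in (a,b)]
E
python3 - <<'E'
from h import *
s=r.sense();print(s['time_s'],s['tcp_pos'],np.round(s['ee_rot'],3).tolist(),s['gripper_width'])
P={n:viewer.capture(n) for n in('scene','side')}
cv2.imwrite('pics/a.png',cv2.resize(np.vstack([P[n]['image'] for n in P]),None,fx=.95*.74,fy=.71)[:,:,::-1]) if 0 else [save(P[n],n+'0') for n in P]
for n in P: print(n,np.round(ray(P[n],(280,210)),2).tolist(),P[n]['fx'])
for k in('knob','gear_lever','neutral','slow_slot','drive','planter','mushroom','rubbing_block'):
  for n in P:
    f=spotter.find_in(k,P[n]);print(k,n,[(np.round(q['uv'],1).tolist(),round(q['score'],2)) for q in f[:2]])
E
```

```text
0.0 [ 0.20694516 -0.58903924  0.20261996] [[-0.001, -0.331, 0.944], [0.002, 0.944, 0.331], [-1.0, 0.002, -0.0]] 0.9992146255096643
scene [[1.02, 0.41, 0.83], [-0.5, -0.47, -0.73]] 490.4730707948714
side [[0.39, 0.71, 0.67], [0.23, -0.81, -0.54]] 502.03202176733356
knob scene [([289.8, 211.1], 0.95), ([328.4, 260.6], 0.45)]
knob side [([270.1, 198.4], 0.78), ([221.4, 238.3], 0.65)]
gear_lever scene [([285.6, 210.3], 0.66)]
gear_lever side [([271.1, 201.9], 0.61)]
neutral scene [([310.9, 293.0], 0.74)]
neutral side [([274.3, 315.6], 0.7), ([371.7, 333.2], 0.41)]
slow_slot scene [([308.1, 294.0], 0.81), ([212.1, 147.0], 0.57)]
slow_slot side []
drive scene [([313.9, 293.5], 0.77)]
drive side [([272.7, 314.7], 0.87)]
planter scene [([210.1, 146.9], 0.84)]
planter side [([355.3, 173.6], 0.95)]
mushroom scene [([324.0, 198.9], 0.71), ([381.6, 236.6], 0.65)]
mushroom side [([373.6, 334.4], 0.74)]
rubbing_block scene [([332.9, 261.2], 0.81)]
rubbing_block side [([264.5, 266.9], 0.8)]
```

View pics/scene0.png

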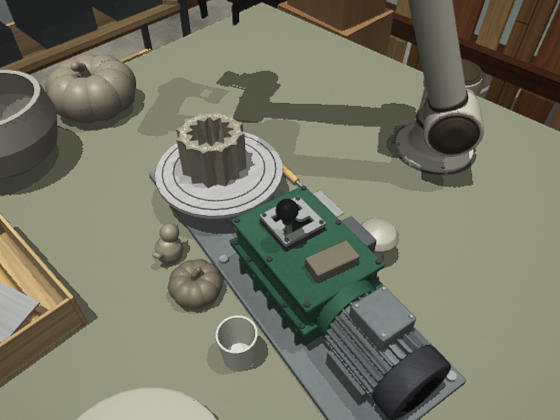

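View pics/side0.png

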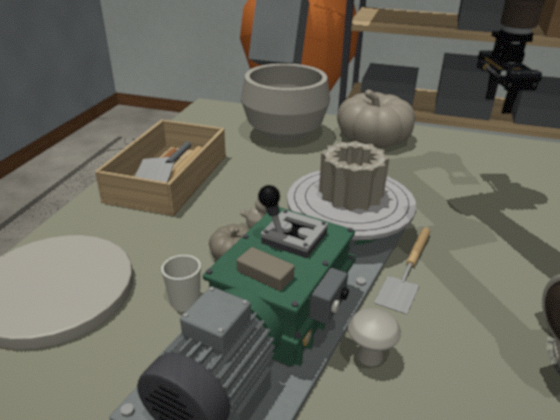

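Run:
```python
from h import *
P={n:viewer.capture(n) for n in('scene','side')}
g=lambda k,n:spotter.find_in(k,P[n])[0]['uv']
for k in('knob','planter','rubbing_block'):
  X,e=tri(ray(P['scene'],g(k,'scene')),ray(P['side'],g(k,'side')));print(k,X.round(4),np.round(e,4))
```

```text
knob [0.6041 0.0428 0.2404] [0.0005 0.0005]
planter [ 0.509  -0.2898  0.1324] [0.0022 0.0022]
rubbing_block [0.588  0.125  0.1667] [0.0007 0.0007]
```

The scene picture shows the knob at about (288,210) over the gate plate, which spans roughly (262–325, 197–244). In the side picture the knob is at (269,196) and the plate around (295,232). The triangulated knob height of 0.240 fits the expected 0.243. Next I need the gate pose and its yaw.

Run:
```python
from h import *
P={n:viewer.capture(n) for n in('scene','side')}
a=P['scene']['image'][180:260,245:345];b=P['side']['image'][195:275,250:370]
c=[cv2.resize(x,None,fx=k,fy=k,interpolation=cv2.INTER_CUBIC) for x,k in((a,4),(b,3.3333333))]
print(c[0].shape,c[1].shape)
H=max(x.shape[0] for x in c)
c=[cv2.copyMakeBorder(x,0,H-x.shape[0],0,0,0) for x in c]
cv2.imwrite('pics/crop.png',np.hstack(c)[:,:,::-1])
```

```text
(320, 400, 3) (267, 400, 3)
```

View pics/crop.png

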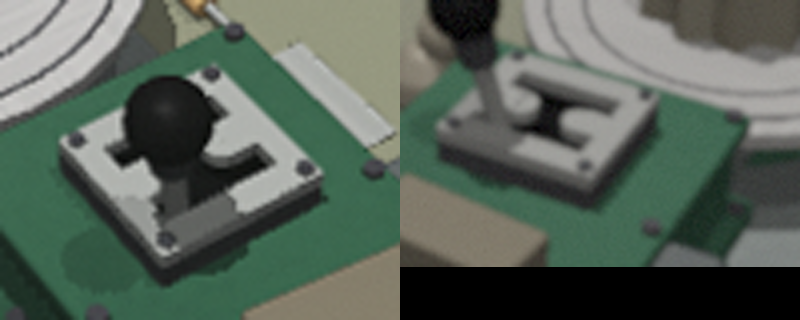

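The crop shows the gate plate's four corner bolts clearly in both views: at (77,140), (211,74), (307,167) and (167,240) in the scene half, and at (518,56), (645,95), (585,165) and (455,123) in the side half. The rod stands at the far end of the motor-side column.

Run:
```python
from h import *
P={n:viewer.capture(n) for n in('scene','side')}
A=np.array([(77,140),(211,74),(307,167),(167,240)])/4+[245,180]-.4
B=np.array([(118,56),(245,95),(185,165),(55,123)])/3.3333+[250,195]-.4
X=[]
for a,b in zip(A,B):
  x,e=tri(ray(P['scene'],a),ray(P['side'],b));X.append(x)
  print(x.round(4),round(e[0],4),atz(P['scene'],a,.175).round(4),atz(P['side'],b,.175).round(4))
X=np.array([(atz(P['scene'],a,.175)+atz(P['side'],b,.175))/2 for a,b in zip(A,B)])
c=X.mean(0)
ux=(X[0]+X[3]-X[1]-X[2])[:2];uy=(X[2]+X[3]-X[0]-X[1])[:2]
print('c',c,np.linalg.norm(ux)/2,np.linalg.norm(uy)/2,np.degrees(np.arctan2(ux[1],ux[0])),np.degrees(np.arctan2(-uy[0],uy[1])))
yaw=(np.arctan2(ux[1],ux[0])+np.arctan2(-uy[0],uy[1]))/2
print('yaw',np.degrees(yaw))
Rz=np.array([[np.cos(yaw),-np.sin(yaw)],[np.sin(yaw),np.cos(yaw)]])
print('knob in drive',Rz.T@(np.array([.6041,.0428])-c[:2]))
for k,z in(('rubbing_block',.178),('mushroom',.06)):
  q=[atz(P[n],spotter.find_in(k,P[n])[0]['uv'],z)[:2] for n in P];print(k,[Rz.T@(v-c[:2]) for v in q],q)
```

```text
[ 0.5967 -0.0295  0.1767] 0.0001 [ 0.5957 -0.0305  0.175 ] [ 0.5974 -0.0322  0.175 ]
[ 0.5226 -0.0145  0.1761] 0.0001 [ 0.5217 -0.0153  0.175 ] [ 0.5229 -0.016   0.175 ]
[0.5372 0.0573 0.1779] 0.0001 [0.535  0.0556 0.175 ] [0.5381 0.0536 0.175 ]
[0.6105 0.04   0.1758] 0.0002 [0.6102 0.0398 0.175 ] [0.6108 0.0385 0.175 ]
c [0.56646909 0.01168709 0.175     ] 0.07573769956757272 0.07178643450779833 -11.8891352402478 -11.321742264537297
yaw -11.605438752392548
knob in drive [0.03060257 0.03804709]
rubbing_block [array([0.00258048, 0.11822183]), array([-0.00295566,  0.11761616])] [array([0.59277961, 0.1269729 ]), array([0.58723481, 0.12749331])]
mushroom [array([-0.1872853 ,  0.05779501]), array([-0.17218042,  0.05802087])] [array([0.3946393, 0.1059769]), array([0.40948081, 0.10315948])]
```

```bash
cat >> h.py <<'E'
yaw=np.radians(-11.6);C=np.array([.5667,.0126])
Rz=np.array([[np.cos(yaw),-np.sin(yaw)],[np.sin(yaw),np.cos(yaw)]])
def dr(p): return Rz.T@(np.asarray(p)[:2]-C)      # world xy -> drive xy
def wo(p): return Rz@np.asarray(p)+C
def knob(P,names=('scene','side')):
    rs=[]
    for n in names:
        im=P[n]['image'].max(2)
        X0=np.r_[wo([0,0]),.245]; R=np.array(P[n]['R']);t=np.array(P[n]['t']);c=R@X0+t
        u=int(P[n]['fx']*c[0]/c[2]+P[n]['cx']);v=int(P[n]['fy']*c[1]/c[2]+P[n]['cy'])
        w=32;m=(im<38).astype(np.uint8);z=np.zeros_like(m);z[v-w:v+w,u-w:u+w]=1;m*=z
        m=cv2.morphologyEx(m,cv2.MORPH_OPEN,cv2.getStructuringElement(2,(13,13)))
        k,l,s,ce=cv2.connectedComponentsWithStats(m)
        for i in range(1,k): print(n,'blob',s[i],ce[i].round(1))
        if k>1:
            i=1+np.argmax(s[1:,4]); cc=cv2.findContours((l==i).astype(np.uint8),0,2)[0][0]
            rs.append(ray(P[n],cv2.minEnclosingCircle(cc)[0])); print(n,'circle',cv2.minEnclosingCircle(cc))
    if len(rs)==2:
        X,e=tri(*rs); d=dr(X); print('knob',X.round(4),np.round(e,4),'drive',d.round(4),'shift',round(np.arcsin(d[0]/.19),3),'select',round(np.arcsin(-d[1]/.19),3)); return X
E
python3 - <<'E'
from h import *
P={n:viewer.capture(n) for n in('scene','side')}
X=knob(P)
s=r.sense();T=np.array(s['ee_rot']);p=np.array(s['tcp_pos'])
k=wo([.0385,.031]);print('knob world expected',k)
for t in ([.085,.03,.36],[.085,.03,.245]):
  g=np.r_[wo(t[:2]),t[2]];print(g.round(4),'tool shift mm',(T.T@(g-p)*1000).round(1),'norm',(T.T@(g-p)/.75).round(4))
E
```

```text
scene blob [280 208  16  14 167] [287.7 214.8]
scene circle ((287.5, 214.5), 7.905794143676758)
side blob [264 192  14  17 178] [270.4 200. ]
side circle ((270.5, 200.0), 8.01570987701416)
knob [0.6052 0.036  0.236 ] [0.0021 0.0021] drive [0.033  0.0307] shift 0.174 select -0.162
knob world expected [0.61064706 0.03522533]
[0.656  0.0249 0.36  ] tool shift mm [-156.3  431.1  627.1] norm [-0.2083  0.5748  0.8362]
[0.656  0.0249 0.245 ] tool shift mm [-41.3 431.1 627.1] norm [-0.055   0.5748  0.8362]
```

>>> play_rows(commands=[{"fingers": 1,"tx": -0.208,"ty": 0,"tz": 0,"ax": 0.172,"ay": 0,"az": 0},{"fingers": 1,"tx": -0.208,"ty": 0,"tz": 0,"ax": 0.172,"ay": 0,"az": 0},{"fingers": 1,"tx": -0.208,"ty": 0,"tz": 0,"ax": 0.172,"ay": 0,"az": 0},{"fingers": 1,"tx": -0.208,"ty": 0,"tz": 0,"ax": 0.172,"ay": 0,"az": 0},{"fingers": 1,"tx": -0.208,"ty": 0,"tz": 0,"ax": 0.172,"ay": 0,"az": 0}])

```text
time_s: 2.22
tcp_pos: [0.2075, -0.5923, 0.369]
ee_rot: [[0.006, 0.206, 0.979], [-0.015, 0.978, -0.206], [-1.0, -0.013, 0.009]]
wrist_force: [0.2, -0.2, 1.8]
gripper_width: 0.703
```

```bash
cat >> h.py <<'E'
def to(x,y,z):
    s=r.sense();T=np.array(s['ee_rot']);p=np.array(s['tcp_pos'])
    g=np.r_[wo([x,y]),z]
    print('t',s['time_s'],'tcp drive',dr(p).round(4),p[2].round(4),'toolz yaw',np.degrees(np.arctan2(T[1,2],T[0,2])).round(2),'w',round(s['gripper_width'],3),'F',np.round(s['wrist_force'],1))
    print('norm',(T.T@(g-p)/.75).round(4))
E
python3 -c "
from h import *
to(.085,.03,.36)"
```

```text
t 2.2167 tcp drive [-0.2303 -0.6647] 0.369 toolz yaw -11.88 w 0.703 F [ 0.2 -0.2  1.8]
norm [0.0032 0.9285 0.4157]
```

>>> play_rows(commands=[{"fingers": 1,"tx": 0,"ty": 0.928,"tz": 0.416,"ax": 0,"ay": 0,"az": 0},{"fingers": 1,"tx": 0,"ty": 0.928,"tz": 0.416,"ax": 0,"ay": 0,"az": 0},{"fingers": 1,"tx": 0,"ty": 0.928,"tz": 0.416,"ax": 0,"ay": 0,"az": 0},{"fingers": 1,"tx": 0,"ty": 0.928,"tz": 0.416,"ax": 0,"ay": 0,"az": 0},{"fingers": 1,"tx": 0,"ty": 0.928,"tz": 0.416,"ax": 0,"ay": 0,"az": 0}])

```text
time_s: 2.63
tcp_pos: [0.3294, -0.4189, 0.3599]
ee_rot: [[0.0, 0.202, 0.979], [-0.0, 0.979, -0.202], [-1.0, -0.0, 0.0]]
wrist_force: [-0.1, -0.2, 0.4]
gripper_width: 0.327
```

```bash
python3 -c "
from h import *
to(.085,.03,.36)"
```

```text
t 2.6333 tcp drive [-0.1456 -0.4704] 0.3599 toolz yaw -11.64 w 0.327 F [-0.1 -0.2  0.4]
norm [-1.000e-04  6.675e-01  3.071e-01]
```

>>> play_rows(commands=[{"fingers": 1,"tx": 0,"ty": 0.667,"tz": 0.307,"ax": 0,"ay": 0,"az": 0},{"fingers": 1,"tx": 0,"ty": 0.667,"tz": 0.307,"ax": 0,"ay": 0,"az": 0},{"fingers": 1,"tx": 0,"ty": 0.667,"tz": 0.307,"ax": 0,"ay": 0,"az": 0},{"fingers": 1,"tx": 0,"ty": 0.667,"tz": 0.307,"ax": 0,"ay": 0,"az": 0},{"fingers": 1,"tx": 0,"ty": 0.667,"tz": 0.307,"ax": 0,"ay": 0,"az": 0}])

```text
time_s: 3.05
tcp_pos: [0.453, -0.2508, 0.3602]
ee_rot: [[0.001, 0.201, 0.98], [-0.0, 0.98, -0.201], [-1.0, -0.0, 0.001]]
wrist_force: [0.6, -1.6, -0.1]
gripper_width: 0.025
```

```bash
python3 -c "
from h import *
to(.085,.03,.36)"
```

```text
t 3.05 tcp drive [-0.0584 -0.2809] 0.3602 toolz yaw -11.6 w 0.025 F [ 0.6 -1.6 -0.1]
norm [0.0005 0.4145 0.1913]
```

>>> play_rows(commands=[{"fingers": 1,"tx": 0,"ty": 0.414,"tz": 0.191,"ax": 0,"ay": 0,"az": 0},{"fingers": 1,"tx": 0,"ty": 0.414,"tz": 0.191,"ax": 0,"ay": 0,"az": 0},{"fingers": 1,"tx": 0,"ty": 0.414,"tz": 0.191,"ax": 0,"ay": 0,"az": 0},{"fingers": 1,"tx": 0,"ty": 0.414,"tz": 0.191,"ax": 0,"ay": 0,"az": 0},{"fingers": 1,"tx": 0,"ty": 0.414,"tz": 0.191,"ax": 0,"ay": 0,"az": 0}])

```text
time_s: 3.47
tcp_pos: [0.5766, -0.083, 0.3602]
ee_rot: [[0.001, 0.201, 0.98], [0.0, 0.98, -0.201], [-1.0, 0.0, 0.001]]
wrist_force: [0.6, -0.2, -0.2]
gripper_width: 0.005
```

>>> play_rows(commands=[{"fingers": 1,"tx": 0,"ty": 0.144,"tz": 0.066,"ax": 0,"ay": 0,"az": 0},{"fingers": 1,"tx": 0,"ty": 0.144,"tz": 0.066,"ax": 0,"ay": 0,"az": 0},{"fingers": 1,"tx": 0,"ty": 0.144,"tz": 0.066,"ax": 0,"ay": 0,"az": 0},{"fingers": 1,"tx": 0,"ty": 0.144,"tz": 0.066,"ax": 0,"ay": 0,"az": 0}])

```text
time_s: 3.8
tcp_pos: [0.6488, 0.0162, 0.3566]
ee_rot: [[-0.003, 0.196, 0.981], [0.001, 0.981, -0.196], [-1.0, 0.0, -0.003]]
wrist_force: [-0.3, -1.1, -2.2]
gripper_width: 0.008
```

```bash
python3 -c "
from h import *
to(.085,.03,.245)
P={n:viewer.capture(n) for n in('scene','side')}
[save(P[n],n+'1') for n in P]
knob(P)
a=P['scene']['image'][130:270,200:380];b=P['side']['image'][130:270,180:360]
cv2.imwrite('pics/c1.png',cv2.resize(np.hstack([a,b]),None,fx=2.2,fy=2.2)[:,:,::-1])
for n,q in(('scene',(288,210)),('side',(269,196))): print(P[n]['image'][q[1]-16:q[1]+16:2,q[0]].max(1))
"
```

```text
t 3.8 tcp drive [0.0797 0.02  ] 0.3566 toolz yaw -11.32 w 0.008 F [-0.3 -1.1 -2.2]
norm [0.1487 0.0132 0.0076]
scene blob [277 199  21  23 390] [286.8 210. ]
scene circle ((286.5, 210.125), 11.303445816040039)
side blob [264 186  15  22 256] [270.5 196.5]
side circle ((270.0, 196.5), 10.500100135803223)
knob [0.6056 0.0342 0.2431] [0.0005 0.0005] drive [0.0337 0.0289] shift 0.178 select -0.153
[102 101  82  25  26  26  25  26  25  24  22  21  23  19  36  35]
[144 147 116  26  17  14  18  20  14  25  11  25  20  21  33  43]
```

View pics/c1.png

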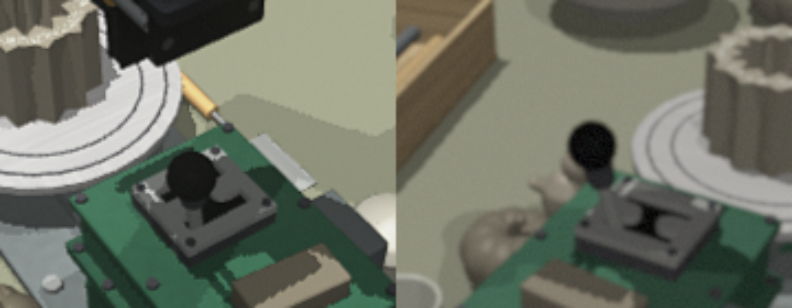

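The knob measures (0.0337, 0.029, z 0.243), within 5 mm of where it should be. The crop shows the knob at (190,177) in the scene half and (591,145) in the side half, with the closed gripper clear above. I'll go down beyond the knob.

>>> play_rows(commands=[{"fingers": 1,"tx": 0,"ty": 0.01,"tz": 0.006,"ax": 0,"ay": 0,"az": 0},{"fingers": 1,"tx": 0.05,"ty": 0.01,"tz": 0.006,"ax": 0,"ay": 0,"az": 0},{"fingers": 1,"tx": 0.1,"ty": 0.01,"tz": 0.006,"ax": 0,"ay": 0,"az": 0},{"fingers": 1,"tx": 0.148,"ty": 0.01,"tz": 0.006,"ax": 0,"ay": 0,"az": 0},{"fingers": 1,"tx": 0.148,"ty": 0.01,"tz": 0.006,"ax": 0,"ay": 0,"az": 0}])

```text
time_s: 4.32
tcp_pos: [0.6469, 0.0162, 0.2407]
ee_rot: [[-0.016, 0.204, 0.979], [-0.001, 0.979, -0.204], [-1.0, -0.004, -0.015]]
wrist_force: [-1.5, -0.3, -1.9]
gripper_width: 0.004
```

```bash
python3 -c "
from h import *
to(.05,.03,.245)
to(.03,.03,.245)"
```

```text
t 4.3167 tcp drive [0.0778 0.0196] 0.2407 toolz yaw -11.75 w 0.004 F [-1.5 -0.3 -1.9]
norm [-0.0052  0.0137 -0.0372]
t 4.3167 tcp drive [0.0778 0.0196] 0.2407 toolz yaw -11.75 w 0.004 F [-1.5 -0.3 -1.9]
norm [-0.0048  0.0136 -0.0639]
```

>>> play_rows(commands=[{"fingers": 1,"tx": -0.004,"ty": 0.014,"tz": 0,"ax": 0,"ay": 0,"az": 0},{"fingers": 1,"tx": -0.004,"ty": 0.014,"tz": 0,"ax": 0,"ay": 0,"az": 0},{"fingers": 1,"tx": -0.004,"ty": 0.014,"tz": 0,"ax": 0,"ay": 0,"az": 0}])

```text
time_s: 4.57
tcp_pos: [0.6562, 0.0281, 0.2561]
ee_rot: [[0.007, 0.201, 0.98], [0.001, 0.98, -0.201], [-1.0, 0.002, 0.007]]
wrist_force: [0.4, -0.7, 0.3]
gripper_width: 0.004
```

```bash
python3 -c "
from h import *
to(.05,.03,.245)
to(.03,.03,.245)"
```

```text
t 4.5667 tcp drive [0.0845 0.0332] 0.2561 toolz yaw -11.57 w 0.004 F [ 0.4 -0.7  0.3]
norm [ 0.0144 -0.0042 -0.0461]
t 4.5667 tcp drive [0.0845 0.0332] 0.2561 toolz yaw -11.57 w 0.004 F [ 0.4 -0.7  0.3]
norm [ 0.0142 -0.0042 -0.0728]
```

>>> play_rows(commands=[{"fingers": 1,"tx": 0,"ty": 0,"tz": 0,"ax": 0,"ay": 0,"az": 0},{"fingers": 1,"tx": 0,"ty": 0,"tz": 0,"ax": 0,"ay": 0,"az": 0},{"fingers": 1,"tx": 0,"ty": 0,"tz": 0,"ax": 0,"ay": 0,"az": 0},{"fingers": 1,"tx": 0,"ty": 0,"tz": 0,"ax": 0,"ay": 0,"az": 0}])

```text
time_s: 4.9
tcp_pos: [0.6542, 0.0275, 0.2524]
ee_rot: [[0.001, 0.201, 0.98], [0.0, 0.98, -0.201], [-1.0, 0.0, 0.001]]
wrist_force: [-1.1, -1.0, 0.2]
gripper_width: 0.006
```

```bash
python3 -c "
from h import *
to(.05,.03,.245)
to(.03,.03,.245)"
```

```text
t 4.9 tcp drive [0.0827 0.0322] 0.2524 toolz yaw -11.61 w 0.006 F [-1.1 -1.   0.2]
norm [ 0.0098 -0.003  -0.0436]
t 4.9 tcp drive [0.0827 0.0322] 0.2524 toolz yaw -11.61 w 0.006 F [-1.1 -1.   0.2]
norm [ 0.0098 -0.003  -0.0703]
```

Settled. Pushing toward the robot in small steps, 7 mm per row.

>>> play_rows(commands=[{"fingers": 1,"tx": 0.01,"ty": -0.003,"tz": -0.008,"ax": 0,"ay": 0,"az": 0},{"fingers": 1,"tx": 0.01,"ty": -0.003,"tz": -0.017,"ax": 0,"ay": 0,"az": 0},{"fingers": 1,"tx": 0.01,"ty": -0.003,"tz": -0.026,"ax": 0,"ay": 0,"az": 0},{"fingers": 1,"tx": 0.01,"ty": -0.003,"tz": -0.035,"ax": 0,"ay": 0,"az": 0},{"fingers": 1,"tx": 0.01,"ty": -0.003,"tz": -0.044,"ax": 0,"ay": 0,"az": 0}])

```text
time_s: 5.32
tcp_pos: [0.6207, 0.0322, 0.2448]
ee_rot: [[0.001, 0.201, 0.98], [0.0, 0.98, -0.201], [-1.0, 0.0, 0.001]]
wrist_force: [-0.3, 0.2, -0.3]
gripper_width: 0.009
```

>>> play_rows(commands=[{"fingers": 1,"tx": 0,"ty": 0,"tz": -0.007,"ax": 0,"ay": 0,"az": 0},{"fingers": 1,"tx": 0,"ty": 0,"tz": -0.014,"ax": 0,"ay": 0,"az": 0},{"fingers": 1,"tx": 0,"ty": 0,"tz": -0.014,"ax": 0,"ay": 0,"az": 0},{"fingers": 1,"tx": 0,"ty": 0,"tz": -0.014,"ax": 0,"ay": 0,"az": 0}])

```text
time_s: 5.65
tcp_pos: [0.6109, 0.0342, 0.2447]
ee_rot: [[0.001, 0.201, 0.98], [0.0, 0.98, -0.201], [-1.0, 0.0, 0.001]]
wrist_force: [-0.4, 0.9, 1.0]
gripper_width: 0.004
```

```bash
python3 -c "
from h import *
to(.03,.03,.245)
P={n:viewer.capture(n) for n in('scene','side')}
[save(P[n],n+'2') for n in P]
knob(P)
a=P['scene']['image'][130:270,200:380];b=P['side']['image'][130:270,180:360]
cv2.imwrite('pics/c2.png',cv2.resize(np.hstack([a,b]),None,fx=2.2,fy=2.2)[:,:,::-1])
"
```

```text
t 5.65 tcp drive [0.0389 0.0301] 0.2447 toolz yaw -11.59 w 0.004 F [-0.4  0.9  1. ]
norm [-0.0004 -0.0001 -0.0119]
scene blob [294 160  17  18 220] [302.1 168.8]
scene blob [277 191  21  31 494] [286.1 206.9]
scene blob [303 192  21  17 240] [313.  199.9]
scene circle ((286.0, 206.0), 15.297158241271973)
side blob [264 186  15  22 256] [270.5 196.5]
side circle ((270.0, 196.5), 10.500100135803223)
knob [0.6041 0.032  0.2454] [0.003 0.003] drive [0.0327 0.0266] shift 0.173 select -0.14
```

View pics/c2.png

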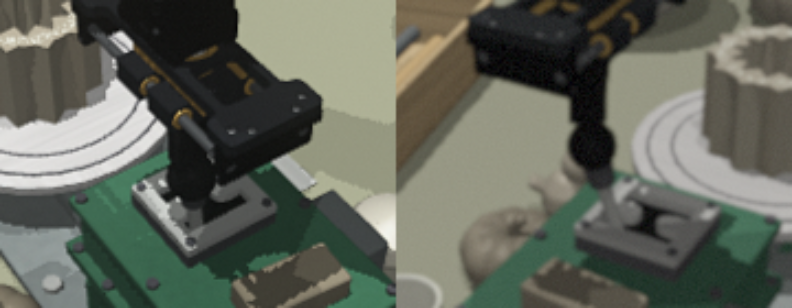

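The knob hasn't moved: the side blob is identical, and in the crop the finger ends at about (185,160) and (588,120), apparently behind the knob. I'll check the TCP's projection against the pictures before pushing further.

```bash
python3 -c "
from h import *
s=r.sense();T=np.array(s['ee_rot']);p=np.array(s['tcp_pos']);print(p)
P={n:viewer.capture(n) for n in('scene','side')}
W=viewer.capture('wrist')
out=[]
for n,o in(('scene',(230,140)),('side',(210,140))):
  im=P[n]['image'].copy()
  def pr(X):
    c=np.array(P[n]['R'])@X+np.array(P[n]['t']);return P[n]['fx']*c[0]/c[2]+P[n]['cx'],P[n]['fy']*c[1]/c[2]+P[n]['cy'],c[2]
  print(n,'tcp',np.round(pr(p),3),'tip',np.round(pr(p+T@[.019,0,0]),3),'knob far',np.round(pr(np.r_[wo([.039,.03]),.243]),3))
  im=np.clip(im.astype(float)*2.2,0,255).astype(np.uint8)
  S=4;c=cv2.resize(im[o[1]:o[1]+110,o[0]:o[0]+100],None,fx=S,fy=S,interpolation=2)
  for X,col in((p,(255,0,0)),(p+T@[.019,0,0],(255,255,0)),(np.r_[wo([.039,.03]),.243],(0,255,255))):
    u=pr(X);cv2.circle(c,(int((u[0]-o[0]+.5)*S),int((u[1]-o[1]+.5)*S)),4,col,-1)
  out.append(c)
cv2.imwrite('pics/c3.png',np.hstack(out)[:,:,::-1])
save(W,'w3')
print(np.array(W['mount']).round(3).tolist(), W['fx'])
"
```

```text
[0.61129627 0.03416888 0.24463538]
scene tcp [284.099 211.032   0.807] tip [283.947 218.794   0.821] knob far [284.226 211.588   0.809]
side tcp [266.504 195.387   0.826] tip [266.524 205.155   0.837] knob far [266.719 196.265   0.827]
[[0.001, -0.242, 0.97, -0.18], [1.0, -0.0, -0.001, 0.0], [0.001, 0.97, 0.242, -0.066], [0.0, 0.0, 0.0, 1.0]] 348.3328188571845
```

View pics/c3.png

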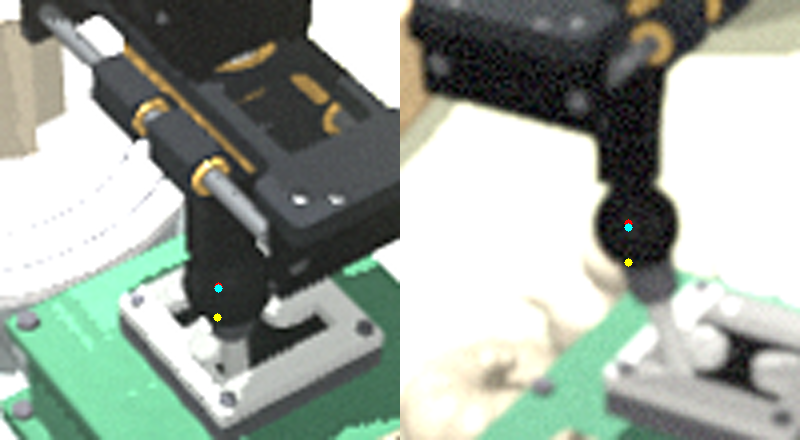

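View pics/w3.png

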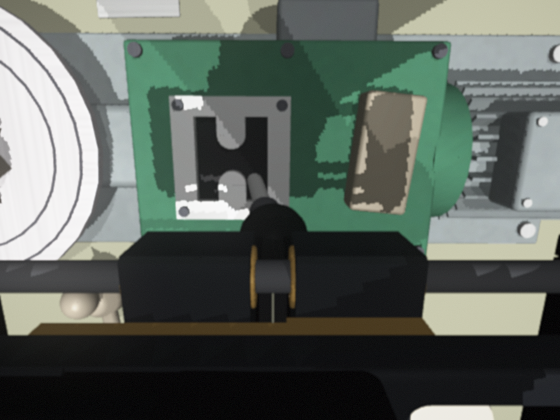

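The wrist view shows the knob at (273,225), still in front of the rod at the far motor-side slot. It looks unmoved although the TCP projects onto it, so I'll brighten the dark region to tell finger from ball.

```bash
python3 -c "
from h import *
out=[]
P={n:viewer.capture(n) for n in('scene','side')}
for n,o in(('scene',(262,175)),('side',(245,165))):
  im=sum(viewer.capture(n)['image'].astype(float) for _ in range(4))/4
  im=255*np.clip(im/60,0,1)**.7
  out.append(cv2.resize(im[o[1]:o[1]+60,o[0]:o[0]+50].astype(np.uint8),None,fx=8,fy=8,interpolation=2))
cv2.imwrite('pics/c4.png',np.hstack(out)[:,:,::-1])
to(.03,.03,.245)
"
```

```text
t 6.4 tcp drive [0.0393 0.0301] 0.2446 toolz yaw -11.6 w 0.001 F [-0.1  1.   4.5]
norm [-0.0006 -0.0001 -0.0124]
```

View pics/c4.png

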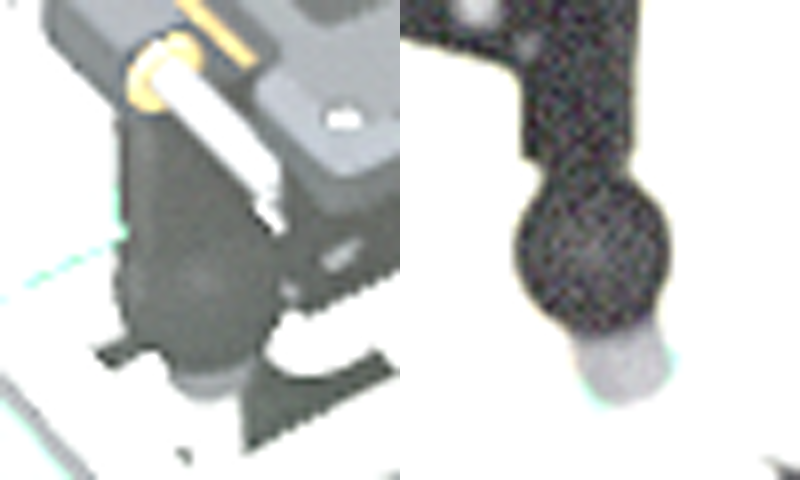

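The brightened crop settles it. The ball is fully in front, and the finger ends at about row 185 in the side picture, on top of the ball. So the real fingertips sit well above where the stated 19 mm puts them. I'll lift, back off, and measure the tip against a clear background.

>>> play_rows(commands=[{"fingers": 1,"tx": -0.015,"ty": 0,"tz": 0,"ax": 0,"ay": 0,"az": 0},{"fingers": 1,"tx": -0.015,"ty": 0,"tz": 0.02,"ax": 0,"ay": 0,"az": 0},{"fingers": 1,"tx": -0.015,"ty": 0,"tz": 0.045,"ax": 0,"ay": 0,"az": 0},{"fingers": 1,"tx": -0.015,"ty": 0,"tz": 0.065,"ax": 0,"ay": 0,"az": 0},{"fingers": 1,"tx": -0.015,"ty": 0,"tz": 0.065,"ax": 0,"ay": 0,"az": 0}])

```text
time_s: 6.82
tcp_pos: [0.6599, 0.0238, 0.2531]
ee_rot: [[-0.003, 0.202, 0.979], [-0.0, 0.979, -0.202], [-1.0, -0.001, -0.003]]
wrist_force: [0.6, -0.5, -1.6]
gripper_width: 0.004
```

```bash
python3 -c "
from h import *
to(.085,.03,.23)
s=r.sense();T=np.array(s['ee_rot']);p=np.array(s['tcp_pos'])
out=[]
P={n:viewer.capture(n) for n in('scene','side')}
knob({n:P[n] for n in P})
for n in P:
  def pr(X):
    c=np.array(P[n]['R'])@X+np.array(P[n]['t']);return np.array([P[n]['fx']*c[0]/c[2]+P[n]['cx'],P[n]['fy']*c[1]/c[2]+P[n]['cy']])
  o=(pr(p)-[40,45]).astype(int)
  im=255*np.clip(P[n]['image'].astype(float)/110,0,1)**.7
  c=cv2.resize(im[o[1]:o[1]+90,o[0]:o[0]+80].astype(np.uint8),None,fx=5,fy=5,interpolation=2)
  for k,col in((-.019,(0,255,0)),(0,(255,0,0)),(.019,(255,255,0))):
    u=pr(p+T@[k,0,0]);cv2.circle(c,tuple(int(v) for v in (u-o+.5)*5),4,col,-1)
  out.append(c)
cv2.imwrite('pics/c5.png',np.hstack(out)[:,:,::-1])
"
```

```text
t 6.8167 tcp drive [0.089  0.0297] 0.2531 toolz yaw -11.67 w 0.004 F [ 0.6 -0.5 -1.6]
norm [ 0.0308  0.0004 -0.0053]
scene blob [266 169  16  18 198] [273.7 177.4]
scene blob [274 195  34  27 542] [290.4 208.3]
scene circle ((290.5, 206.5), 18.12466812133789)
side blob [264 186  15  22 256] [270.5 196.5]
side circle ((270.0, 196.5), 10.500100135803223)
knob [0.602  0.0401 0.2497] [0.0022 0.0022] drive [0.0291 0.034 ] shift 0.154 select -0.18
```

View pics/c5.png

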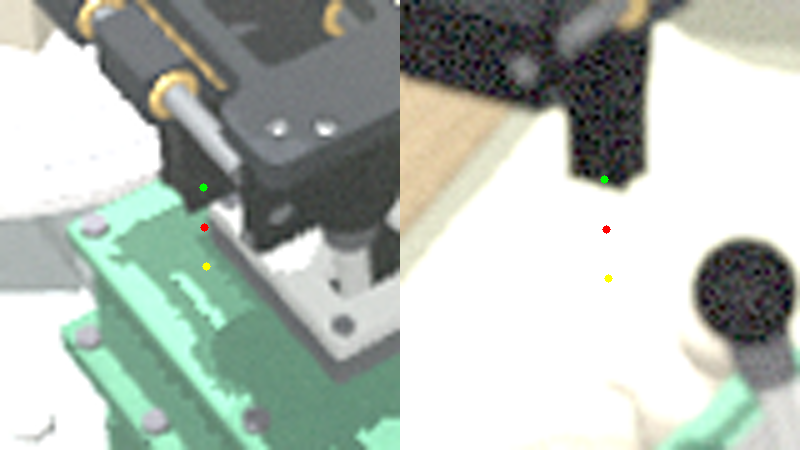

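The finger's end sits at the green dot, 19 mm behind the TCP, so tip z = TCP z + 19 mm. I'll plan with the tip, and tilt the tool a little away from the knob so the gripper body clears its top.

>>> play_rows(commands=[{"fingers": 1,"tx": 0,"ty": 0,"tz": 0,"ax": 0,"ay": 0.059,"az": -0.059},{"fingers": 1,"tx": 0,"ty": 0,"tz": 0,"ax": 0,"ay": 0.059,"az": -0.059},{"fingers": 1,"tx": 0,"ty": 0,"tz": 0,"ax": 0,"ay": 0.059,"az": -0.059},{"fingers": 1,"tx": 0,"ty": 0,"tz": 0,"ax": 0,"ay": 0.059,"az": -0.059},{"fingers": 1,"tx": 0,"ty": 0,"tz": 0,"ax": 0,"ay": 0.059,"az": -0.059}])

```text
time_s: 7.33
tcp_pos: [0.6582, 0.0246, 0.255]
ee_rot: [[-0.217, 0.18, 0.959], [-0.143, 0.966, -0.214], [-0.966, -0.183, -0.184]]
wrist_force: [0.3, 0.2, -0.3]
gripper_width: 0.005
```

```bash
cat >> h.py <<'E'
def tip(*goals):
    s=r.sense();T=np.array(s['ee_rot']);p=np.array(s['tcp_pos'])-T[:,0]*.019
    print('t',round(s['time_s'],2),'tip drive',dr(p).round(4),p[2].round(4),'axis',(np.r_[Rz.T@T[:2,0],T[2,0]]).round(3),'F',np.round(s['wrist_force'],1))
    for g in goals: print(g,'norm',(T.T@(np.r_[wo(g[:2]),g[2]]-p)/.75).round(4))
E
python3 -c "
from h import *
tip((.085,.03,.239),(.06,.03,.239),(.03,.03,.239))"
```

```text
t 7.33 tip drive [0.0907 0.0336] 0.2734 axis [-0.184 -0.183 -0.966] F [ 0.3  0.2 -0.3]
(0.085, 0.03, 0.239) norm [0.0465 0.0038 0.001 ]
(0.06, 0.03, 0.239) norm [ 0.0527  0.0044 -0.0318]
(0.03, 0.03, 0.239) norm [ 0.06    0.0051 -0.0711]
```

>>> play_rows(commands=[{"fingers": 1,"tx": 0.023,"ty": 0.002,"tz": 0,"ax": 0,"ay": 0,"az": 0},{"fingers": 1,"tx": 0.046,"ty": 0.004,"tz": 0,"ax": 0,"ay": 0,"az": 0},{"fingers": 1,"tx": 0.048,"ty": 0.004,"tz": -0.01,"ax": 0,"ay": 0,"az": 0},{"fingers": 1,"tx": 0.05,"ty": 0.004,"tz": -0.019,"ax": 0,"ay": 0,"az": 0},{"fingers": 1,"tx": 0.051,"ty": 0.004,"tz": -0.025,"ax": 0,"ay": 0,"az": 0}])

```text
time_s: 7.75
tcp_pos: [0.6322, 0.0256, 0.2238]
ee_rot: [[-0.213, 0.181, 0.96], [-0.142, 0.966, -0.214], [-0.967, -0.182, -0.18]]
wrist_force: [0.6, 0.2, 1.1]
gripper_width: 0.007
```

```bash
python3 -c "
from h import *
tip((.05,.03,.239),(.03,.03,.239))"
```

```text
t 7.75 tip drive [0.065  0.0293] 0.2422 axis [-0.18  -0.182 -0.967] F [0.6 0.2 1.1]
(0.05, 0.03, 0.239) norm [ 0.0076  0.002  -0.0189]
(0.03, 0.03, 0.239) norm [ 0.0124  0.0024 -0.0451]
```

>>> play_rows(commands=[{"fingers": 1,"tx": 0.004,"ty": 0.001,"tz": -0.005,"ax": 0,"ay": 0,"az": 0},{"fingers": 1,"tx": 0.006,"ty": 0.001,"tz": -0.011,"ax": 0,"ay": 0,"az": 0},{"fingers": 1,"tx": 0.007,"ty": 0.002,"tz": -0.017,"ax": 0,"ay": 0,"az": 0},{"fingers": 1,"tx": 0.009,"ty": 0.002,"tz": -0.025,"ax": 0,"ay": 0,"az": 0},{"fingers": 1,"tx": 0.009,"ty": 0.002,"tz": -0.025,"ax": 0,"ay": 0,"az": 0}])

```text
time_s: 8.17
tcp_pos: [0.6131, 0.0305, 0.2187]
ee_rot: [[-0.216, 0.181, 0.96], [-0.142, 0.966, -0.214], [-0.966, -0.183, -0.183]]
wrist_force: [0.4, -0.1, 0.2]
gripper_width: 0.006
```

```bash
python3 -c "
from h import *
tip((.03,.03,.239),(.026,.03,.239))
P={n:viewer.capture(n) for n in('scene','side')}
knob(P)
a=P['scene']['image'][150:250,220:340];b=P['side']['image'][150:250,220:340]
im=255*np.clip(np.hstack([a,b]).astype(float)/110,0,1)**.7
cv2.imwrite('pics/c6.png',cv2.resize(im.astype(np.uint8),None,fx=3.3,fy=3.3,interpolation=2)[:,:,::-1])
"
```

```text
t 8.17 tip drive [0.0453 0.0304] 0.237 axis [-0.183 -0.183 -0.966] F [ 0.4 -0.1  0.2]
(0.03, 0.03, 0.239) norm [ 0.0013 -0.0006 -0.0205]
(0.026, 0.03, 0.239) norm [ 0.0023 -0.0005 -0.0258]
scene blob [ 260  158   64   64 2222] [286.3 191.9]
scene circle ((291.5, 189.5), 41.81516647338867)
side blob [265 188  22  22 352] [276.4 197.7]
side circle ((275.7096862792969, 197.90322875976562), 11.398880958557129)
knob [0.588  0.0311 0.256 ] [0.0142 0.0142] drive [0.0172 0.0224] shift 0.091 select -0.118
```

View pics/c6.png

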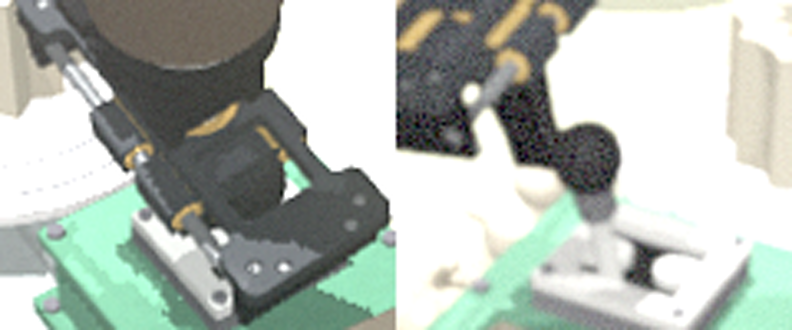

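The crop shows the knob has moved with the finger behind it: the ball is now at (590,158), which is side pixel (278.8,198). The scene view is blocked by the gripper, so I'll calibrate against the side view alone.

```bash
cat >> h.py <<'E'
def pr(P,X):
    c=np.array(P['R'])@X+np.array(P['t']);return np.array([P['fx']*c[0]/c[2]+P['cx'],P['fy']*c[1]/c[2]+P['cy']])
def kpos(sh,se): # drive frame
    return np.array([.19*np.sin(sh),-.19*np.sin(se)*np.cos(sh),.06+.19*np.cos(sh)*np.cos(se)])
def ball(P):  # match a dark disc of the ball's size in the grey picture
    g=cv2.GaussianBlur(P['image'],(0,0),.8).max(2).astype(np.float32)
    u=pr(P,np.r_[wo([0,0]),.245]); rad=.019*P['fx']/.83
    n=int(rad)+4; yy,xx=np.mgrid[-n:n+1,-n:n+1]; d=np.hypot(xx,yy)
    t=np.where(d<rad,0,1).astype(np.float32)
    o=(u-40).astype(int); res=cv2.matchTemplate(np.minimum(g,90)[o[1]:o[1]+80,o[0]:o[0]+80],t,cv2.TM_CCOEFF_NORMED)
    _,v,_,m=cv2.minMaxLoc(res); return np.array(m)+o+n, v
E
python3 -c "
from h import *
P=viewer.capture('side')
import copy
Q=dict(P);Q['image']=cv2.imread('pics/side0.png')
Q1=dict(P);Q1['image']=cv2.imread('pics/side1.png')
print('ball start',ball(Q),ball(Q1),'now',ball(P))
S=viewer.capture('scene');S['image']=cv2.imread('pics/scene0.png');print('scene0',ball(S))
for sh in (.21,.15,.12,.09,.06,.03,0,-.21):
  for se in ((-.16,) if sh>0 else (-.16,.16)):
    k=kpos(sh,se);X=np.r_[wo(k[:2]),k[2]];print(sh,se,k.round(4),pr(P,X).round(1),pr(S,X).round(1))
"
```

```text
ball start (array([271, 197]), 0.7480658292770386) (array([271, 197]), 0.7626163363456726) now (array([277, 198]), 0.6741304993629456)
scene0 (array([287, 210]), 0.7591863870620728)
0.21 -0.16 [0.0396 0.0296 0.2435] [266.5 195.8] [283.8 211.4]
0.15 -0.16 [0.0284 0.0299 0.2455] [272.4 196.6] [289.5 207.9]
0.12 -0.16 [0.0227 0.0301 0.2462] [275.4 197.1] [292.3 206.3]
0.09 -0.16 [0.0171 0.0301 0.2468] [278.4 197.7] [295.1 204.7]
0.06 -0.16 [0.0114 0.0302 0.2472] [281.5 198.4] [298.  203.1]
0.03 -0.16 [0.0057 0.0303 0.2475] [284.6 199.2] [300.7 201.7]
0 -0.16 [0.     0.0303 0.2476] [287.7 200. ] [303.5 200.2]
0 0.16 [ 0.     -0.0303  0.2476] [304.  183.8] [282.9 179.7]
-0.21 -0.16 [-0.0396  0.0296  0.2435] [310.  208.4] [321.8 192.4]
-0.21 0.16 [-0.0396 -0.0296  0.2435] [325.  191.9] [301.4 173. ]
```

>>> play_rows(commands=[{"fingers": 1,"tx": 0,"ty": 0,"tz": -0.006,"ax": 0,"ay": 0,"az": 0},{"fingers": 1,"tx": 0.001,"ty": 0,"tz": -0.012,"ax": 0,"ay": 0,"az": 0},{"fingers": 1,"tx": 0.002,"ty": 0,"tz": -0.018,"ax": 0,"ay": 0,"az": 0},{"fingers": 1,"tx": 0.002,"ty": 0,"tz": -0.025,"ax": 0,"ay": 0,"az": 0},{"fingers": 1,"tx": 0.002,"ty": 0,"tz": -0.025,"ax": 0,"ay": 0,"az": 0}])

```text
time_s: 8.78
tcp_pos: [0.5944, 0.0344, 0.2201]
ee_rot: [[-0.217, 0.181, 0.959], [-0.142, 0.966, -0.214], [-0.966, -0.183, -0.184]]
wrist_force: [2.0, -0.4, -1.4]
gripper_width: 0.005
```

```bash
python3 -c "
from h import *
tip((.0265,.03,.239),(.05,.03,.239))
P=viewer.capture('side');print(ball(P))
"
```

```text
t 8.78 tip drive [0.0262 0.0304] 0.2385 axis [-0.184 -0.183 -0.966] F [ 2.  -0.4 -1.4]
(0.0265, 0.03, 0.239) norm [-0.0007 -0.0007  0.0003]
(0.05, 0.03, 0.239) norm [-0.0064 -0.0012  0.0311]
(array([287, 201]), 0.68919837474823)
```

Neutral: the ball reads (287,201) in the side view against 287.7 predicted. Now I'll retreat and go round to the motor side of the knob.

>>> play_rows(commands=[{"fingers": 1,"tx": -0.006,"ty": 0,"tz": 0.025,"ax": 0,"ay": 0,"az": 0},{"fingers": 1,"tx": -0.03,"ty": 0,"tz": 0.03,"ax": 0,"ay": 0,"az": 0},{"fingers": 1,"tx": -0.06,"ty": 0,"tz": 0.03,"ax": 0,"ay": 0,"az": 0},{"fingers": 1,"tx": -0.08,"ty": 0.02,"tz": 0.03,"ax": 0,"ay": 0,"az": 0},{"fingers": 1,"tx": -0.08,"ty": 0.03,"tz": 0.03,"ax": 0,"ay": 0,"az": 0}])

```text
time_s: 9.25
tcp_pos: [0.6356, 0.0606, 0.2726]
ee_rot: [[-0.212, 0.182, 0.96], [-0.142, 0.967, -0.214], [-0.967, -0.181, -0.179]]
wrist_force: [0.1, -0.3, 0.8]
gripper_width: 0.007
```

```bash
python3 -c "
from h import *
tip((0,.082,.29),(0,.082,.239))
P=viewer.capture('side');print(ball(P))
"
```

```text
t 9.25 tip drive [0.0613 0.0643] 0.291 axis [-0.179 -0.181 -0.967] F [ 0.1 -0.3  0.8]
(0, 0.082, 0.29) norm [ 0.0116  0.0248 -0.0805]
(0, 0.082, 0.239) norm [ 0.0773  0.0371 -0.0683]
(array([288, 201]), 0.8374019861221313)
```

>>> play_rows(commands=[{"fingers": 1,"tx": 0,"ty": 0.025,"tz": -0.03,"ax": 0,"ay": 0,"az": 0},{"fingers": 1,"tx": 0.012,"ty": 0.025,"tz": -0.06,"ax": 0,"ay": 0,"az": 0},{"fingers": 1,"tx": 0.012,"ty": 0.025,"tz": -0.08,"ax": 0,"ay": 0,"az": 0},{"fingers": 1,"tx": 0.045,"ty": 0.031,"tz": -0.074,"ax": 0,"ay": 0,"az": 0},{"fingers": 1,"tx": 0.077,"ty": 0.037,"tz": -0.068,"ax": 0,"ay": 0,"az": 0}])

```text
time_s: 9.72
tcp_pos: [0.5765, 0.0894, 0.2185]
ee_rot: [[-0.215, 0.18, 0.96], [-0.142, 0.967, -0.213], [-0.966, -0.182, -0.182]]
wrist_force: [-0.0, -0.1, -0.9]
gripper_width: 0.004
```

>>> play_rows(commands=[{"fingers": 1,"tx": 0,"ty": 0,"tz": 0,"ax": 0,"ay": 0,"az": 0},{"fingers": 1,"tx": 0,"ty": 0,"tz": 0,"ax": 0,"ay": 0,"az": 0}])

```text
time_s: 9.88
tcp_pos: [0.5762, 0.0884, 0.2166]
ee_rot: [[-0.222, 0.18, 0.958], [-0.145, 0.966, -0.215], [-0.964, -0.187, -0.188]]
wrist_force: [1.2, 0.1, 0.5]
gripper_width: 0.003
```

```bash
python3 -c "
from h import *
tip((0,.03,.239),(0,.006,.239))
P=viewer.capture('side');print(ball(P))
S=viewer.capture('scene');print(ball(S))
"
```

```text
t 9.88 tip drive [-0.0024  0.0797] 0.2349 axis [-0.188 -0.187 -0.964] F [1.2 0.1 0.5]
(0, 0.03, 0.239) norm [ 0.0065 -0.0662  0.0033]
(0, 0.006, 0.239) norm [ 0.0125 -0.0976  0.0038]
(array([286, 201]), 0.5832412242889404)
(array([316, 187]), 0.4923246204853058)
```

>>> play_rows(commands=[{"fingers": 1,"tx": 0.001,"ty": -0.015,"tz": 0.002,"ax": 0,"ay": 0,"az": 0},{"fingers": 1,"tx": 0.002,"ty": -0.026,"tz": 0.003,"ax": 0,"ay": 0,"az": 0},{"fingers": 1,"tx": 0.003,"ty": -0.034,"tz": 0.003,"ax": 0,"ay": 0,"az": 0},{"fingers": 1,"tx": 0.004,"ty": -0.042,"tz": 0.003,"ax": 0,"ay": 0,"az": 0},{"fingers": 1,"tx": 0.005,"ty": -0.05,"tz": 0.003,"ax": 0,"ay": 0,"az": 0}])

```text
time_s: 10.4
tcp_pos: [0.5726, 0.0512, 0.2217]
ee_rot: [[-0.215, 0.182, 0.96], [-0.142, 0.966, -0.215], [-0.966, -0.182, -0.182]]
wrist_force: [0.8, 1.8, 1.0]
gripper_width: 0.009
```

```bash
python3 -c "
from h import *
tip((0,.03,.239),(0,.006,.239))
P=viewer.capture('side');print(ball(P),[ (se,pr(P,np.r_[wo(kpos(0,se)[:2]),kpos(0,se)[2]]).round(1)) for se in(-.12,-.08,-.04,0,.08)])
"
```

```text
t 10.4 tip drive [0.0015 0.0425] 0.2401 axis [-0.182 -0.182 -0.966] F [0.8 1.8 1. ]
(0, 0.03, 0.239) norm [ 0.0048 -0.0161 -0.0013]
(0, 0.006, 0.239) norm [ 0.0106 -0.0475 -0.0008]
(array([284, 196]), 0.6445288062095642) [(-0.12, array([289.9, 197.4])), (-0.08, array([292. , 194.9])), (-0.04, array([294.1, 192.6])), (0, array([296.1, 190.4])), (0.08, array([300.2, 186.7]))]
```

>>> play_rows(commands=[{"fingers": 1,"tx": 0.002,"ty": -0.008,"tz": -0.001,"ax": 0,"ay": 0,"az": 0},{"fingers": 1,"tx": 0.004,"ty": -0.016,"tz": -0.001,"ax": 0,"ay": 0,"az": 0},{"fingers": 1,"tx": 0.006,"ty": -0.024,"tz": -0.001,"ax": 0,"ay": 0,"az": 0},{"fingers": 1,"tx": 0.008,"ty": -0.031,"tz": -0.001,"ax": 0,"ay": 0,"az": 0},{"fingers": 1,"tx": 0.009,"ty": -0.038,"tz": -0.001,"ax": 0,"ay": 0,"az": 0}])

```text
time_s: 10.87
tcp_pos: [0.5647, 0.0229, 0.2197]
ee_rot: [[-0.217, 0.181, 0.959], [-0.143, 0.966, -0.215], [-0.966, -0.183, -0.184]]
wrist_force: [0.5, 0.7, -0.6]
gripper_width: 0.006
```

```bash
python3 -c "
from h import *
tip((0,.006,.239),(0,.004,.239),(0,.06,.239))
P=viewer.capture('side');print(ball(P))
S=viewer.capture('scene');print(ball(S))
"
```

```text
t 10.87 tip drive [-0.0006  0.0132] 0.2381 axis [-0.184 -0.183 -0.966] F [ 0.5  0.7 -0.6]
(0, 0.006, 0.239) norm [ 0.0004 -0.0096  0.0007]
(0, 0.004, 0.239) norm [ 0.0009 -0.0122  0.0007]
(0, 0.06, 0.239) norm [-0.0128  0.0611 -0.0006]
(array([295, 189]), 0.721540629863739)
(array([293, 191]), 0.39677366614341736)
```

>>> play_rows(commands=[{"fingers": 1,"tx": 0,"ty": -0.004,"tz": 0,"ax": 0,"ay": 0,"az": 0},{"fingers": 1,"tx": 0.001,"ty": -0.008,"tz": 0,"ax": 0,"ay": 0,"az": 0},{"fingers": 1,"tx": 0.001,"ty": -0.011,"tz": 0,"ax": 0,"ay": 0,"az": 0},{"fingers": 1,"tx": 0.001,"ty": -0.011,"tz": 0,"ax": 0,"ay": 0,"az": 0}])

```text
time_s: 11.3
tcp_pos: [0.5631, 0.0151, 0.2206]
ee_rot: [[-0.217, 0.181, 0.959], [-0.143, 0.966, -0.215], [-0.966, -0.183, -0.184]]
wrist_force: [0.8, 0.0, -1.0]
gripper_width: 0.006
```

```bash
python3 -c "
from h import *
tip((0,.004,.239),(0.02,.05,.239))
P=viewer.capture('side');print(ball(P))
"
```

```text
t 11.3 tip drive [-0.0005  0.0052] 0.239 axis [-0.184 -0.183 -0.966] F [ 0.8  0.  -1. ]
(0, 0.004, 0.239) norm [ 0.0001 -0.0016  0.0007]
(0.02, 0.05, 0.239) norm [-0.016   0.0582  0.0258]
(array([297, 187]), 0.7299492955207825)
```

>>> play_rows(commands=[{"fingers": 1,"tx": -0.005,"ty": 0.025,"tz": 0,"ax": 0,"ay": 0,"az": 0},{"fingers": 1,"tx": -0.04,"ty": 0.03,"tz": 0.01,"ax": 0,"ay": 0,"az": 0},{"fingers": 1,"tx": -0.08,"ty": 0.03,"tz": 0.04,"ax": 0,"ay": 0,"az": 0},{"fingers": 1,"tx": -0.09,"ty": 0.02,"tz": 0.09,"ax": 0,"ay": 0,"az": 0},{"fingers": 1,"tx": -0.09,"ty": 0.02,"tz": 0.09,"ax": 0,"ay": 0,"az": 0}])

```text
time_s: 11.77
tcp_pos: [0.6501, 0.0238, 0.2697]
ee_rot: [[-0.214, 0.183, 0.959], [-0.143, 0.966, -0.216], [-0.966, -0.184, -0.181]]
wrist_force: [-0.2, 1.0, -2.6]
gripper_width: 0.009
```

```bash
python3 -c "
from h import *
tip((.065,-.03,.29),(.06,-.03,.239))
P=viewer.capture('side');print(ball(P))
S=viewer.capture('scene');print(ball(S))
for se in (.08,.12,.16): print(se,pr(P,np.r_[wo(kpos(0,se)[:2]),kpos(0,se)[2]]).round(1),pr(S,np.r_[wo(kpos(0,se)[:2]),kpos(0,se)[2]]).round(1))
im=np.hstack([x['image'][150:250,220:340] for x in(S,P)])
im=255*np.clip(im.astype(float)/140,0,1)**.7
cv2.imwrite('pics/c7.png',cv2.resize(im.astype(np.uint8),None,fx=3.3,fy=3.3,interpolation=2)[:,:,::-1])
"
```

```text
t 11.77 tip drive [0.0829 0.0313] 0.288 axis [-0.181 -0.184 -0.966] F [-0.2  1.  -2.6]
(0.065, -0.03, 0.29) norm [ 0.0168 -0.0804 -0.0224]
(0.06, -0.03, 0.239) norm [ 0.0837 -0.0678 -0.0167]
(array([302, 187]), 0.7827886343002319)
(array([309, 200]), 0.5118247866630554)
0.08 [300.2 186.7] [287.9 183.9]
0.12 [302.1 185.2] [285.3 181.7]
0.16 [304.  183.8] [282.9 179.7]
```

View pics/c7.png

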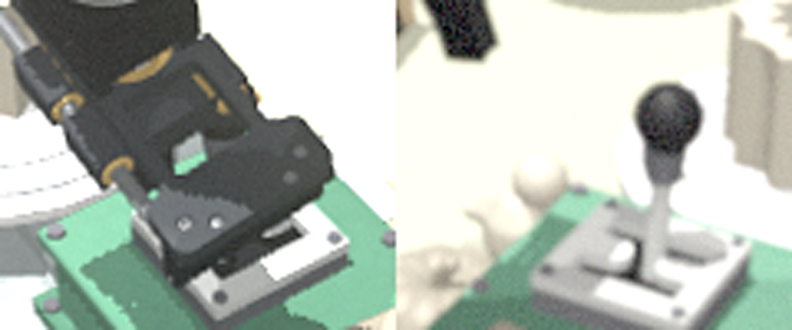

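The side half of the crop shows the upright knob at (668,118), which is pixel (302.4,185.8), giving shift about 0 and select about 0.11–0.13. That is slightly short of the 0.145 column, so I'll nudge a few mm further to -y while watching the force.

```bash
python3 -c "
from h import *
tip((0,.035,.29),(0,.035,.239),(0,.008,.239))
"
```

```text
t 11.87 tip drive [0.0788 0.0312] 0.2874 axis [-0.186 -0.184 -0.965] F [-0.5  1.9 -0.3]
(0, 0.035, 0.29) norm [ 0.0152  0.0061 -0.104 ]
(0, 0.035, 0.239) norm [ 0.0809  0.0186 -0.0913]
(0, 0.008, 0.239) norm [ 0.0875 -0.0168 -0.0907]
```

>>> play_rows(commands=[{"fingers": 1,"tx": 0.007,"ty": 0.006,"tz": -0.05,"ax": 0,"ay": 0,"az": 0},{"fingers": 1,"tx": 0.015,"ty": 0.01,"tz": -0.104,"ax": 0,"ay": 0,"az": 0},{"fingers": 1,"tx": 0.045,"ty": 0.014,"tz": -0.1,"ax": 0,"ay": 0,"az": 0},{"fingers": 1,"tx": 0.081,"ty": 0.018,"tz": -0.091,"ax": 0,"ay": 0,"az": 0},{"fingers": 1,"tx": 0.081,"ty": 0.018,"tz": -0.091,"ax": 0,"ay": 0,"az": 0}])

```text
time_s: 12.28
tcp_pos: [0.5649, 0.0438, 0.2184]
ee_rot: [[-0.225, 0.179, 0.958], [-0.144, 0.966, -0.215], [-0.964, -0.186, -0.192]]
wrist_force: [-1.6, 0.1, -1.4]
gripper_width: 0.007
```

>>> play_rows(commands=[{"fingers": 1,"tx": 0.002,"ty": -0.012,"tz": 0,"ax": 0,"ay": 0,"az": 0},{"fingers": 1,"tx": 0.004,"ty": -0.024,"tz": 0,"ax": 0,"ay": 0,"az": 0},{"fingers": 1,"tx": 0.006,"ty": -0.032,"tz": 0,"ax": 0,"ay": 0,"az": 0},{"fingers": 1,"tx": 0.006,"ty": -0.032,"tz": 0,"ax": 0,"ay": 0,"az": 0},{"fingers": 1,"tx": 0.006,"ty": -0.032,"tz": 0,"ax": 0,"ay": 0,"az": 0}])

```text
time_s: 12.7
tcp_pos: [0.5643, 0.0196, 0.2232]
ee_rot: [[-0.215, 0.183, 0.959], [-0.142, 0.966, -0.216], [-0.966, -0.183, -0.182]]
wrist_force: [0.4, -1.0, -0.3]
gripper_width: 0.005
```

```bash
python3 -c "
from h import *
tip((0,.004,.239),(0,.001,.239),(0,-.003,.239))
P=viewer.capture('side');print(ball(P))
"
```

```text
t 12.7 tip drive [-0.0003  0.0098] 0.2416 axis [-0.182 -0.182 -0.966] F [ 0.4 -1.  -0.3]
(0, 0.004, 0.239) norm [ 0.0047 -0.007   0.0011]
(0, 0.001, 0.239) norm [ 0.0054 -0.0109  0.0012]
(0, -0.003, 0.239) norm [ 0.0064 -0.0162  0.0013]
(array([296, 187]), 0.6851143836975098)
```

Free up to here (tip y 9.8 mm). Creeping on.

>>> play_rows(commands=[{"fingers": 1,"tx": 0.004,"ty": -0.003,"tz": 0,"ax": 0,"ay": 0,"az": 0},{"fingers": 1,"tx": 0.005,"ty": -0.006,"tz": 0,"ax": 0,"ay": 0,"az": 0},{"fingers": 1,"tx": 0.005,"ty": -0.009,"tz": 0,"ax": 0,"ay": 0,"az": 0},{"fingers": 1,"tx": 0.005,"ty": -0.011,"tz": 0,"ax": 0,"ay": 0,"az": 0}])

```text
time_s: 13.08
tcp_pos: [0.5615, 0.0118, 0.2197]
ee_rot: [[-0.217, 0.181, 0.959], [-0.142, 0.966, -0.214], [-0.966, -0.183, -0.184]]
wrist_force: [0.0, 1.9, -2.1]
gripper_width: 0.004
```

```bash
python3 -c "
from h import *
tip((0,.001,.239),(0,-.003,.239))
P=viewer.capture('side');print(ball(P))
"
```

```text
t 13.08 tip drive [-0.0014  0.0017] 0.2381 axis [-0.184 -0.183 -0.966] F [ 0.   1.9 -2.1]
(0, 0.001, 0.239) norm [-0.0013 -0.0012  0.0017]
(0, -0.003, 0.239) norm [-0.0004 -0.0064  0.0017]
(array([298, 186]), 0.7478309869766235)
```

>>> play_rows(commands=[{"fingers": 1,"tx": 0,"ty": -0.002,"tz": 0,"ax": 0,"ay": 0,"az": 0},{"fingers": 1,"tx": 0,"ty": -0.004,"tz": 0.001,"ax": 0,"ay": 0,"az": 0},{"fingers": 1,"tx": 0,"ty": -0.004,"tz": 0.001,"ax": 0,"ay": 0,"az": 0}])

```text
time_s: 13.38
tcp_pos: [0.5618, 0.0085, 0.2206]
ee_rot: [[-0.217, 0.181, 0.959], [-0.143, 0.966, -0.215], [-0.966, -0.183, -0.183]]
wrist_force: [-0.2, 0.9, -0.2]
gripper_width: 0.005
```

```bash
python3 -c "
from h import *
tip((0,.001,.239),(0,-.003,.239))
P=viewer.capture('side');print(ball(P))
"
```

```text
t 13.38 tip drive [-0.0005 -0.0015] 0.2389 axis [-0.183 -0.183 -0.966] F [-0.2  0.9 -0.2]
(0, 0.001, 0.239) norm [-0.0009  0.0033  0.0006]
(0, -0.003, 0.239) norm [ 0.0001 -0.002   0.0007]
(array([299, 185]), 0.7432960271835327)
```

>>> play_rows(commands=[{"fingers": 1,"tx": -0.005,"ty": 0.025,"tz": 0,"ax": 0,"ay": 0,"az": 0},{"fingers": 1,"tx": -0.04,"ty": 0.03,"tz": 0.01,"ax": 0,"ay": 0,"az": 0},{"fingers": 1,"tx": -0.08,"ty": 0.03,"tz": 0.04,"ax": 0,"ay": 0,"az": 0},{"fingers": 1,"tx": -0.09,"ty": 0.02,"tz": 0.09,"ax": 0,"ay": 0,"az": 0},{"fingers": 1,"tx": -0.09,"ty": 0.01,"tz": 0.09,"ax": 0,"ay": 0,"az": 0}])

```text
time_s: 13.85
tcp_pos: [0.6476, 0.0106, 0.2699]
ee_rot: [[-0.215, 0.182, 0.96], [-0.144, 0.966, -0.215], [-0.966, -0.184, -0.182]]
wrist_force: [-0.1, 0.4, -2.8]
gripper_width: 0.004
```

```bash
python3 -c "
from h import *
tip((.06,-.03,.29),(.05,-.03,.239))
P=viewer.capture('side');print(ball(P))
"
```

```text
t 13.85 tip drive [0.083  0.0178] 0.2882 axis [-0.182 -0.184 -0.966] F [-0.1  0.4 -2.8]
(0.06, -0.03, 0.29) norm [ 0.015  -0.0626 -0.0295]
(0.05, -0.03, 0.239) norm [ 0.0831 -0.0499 -0.0303]
(array([304, 186]), 0.7772754430770874)
```

Ball column 304 matches select 0.16. Now to the far side of the knob for the final push.

>>> play_rows(commands=[{"fingers": 1,"tx": 0.008,"ty": -0.03,"tz": -0.015,"ax": 0,"ay": 0,"az": 0},{"fingers": 1,"tx": 0.02,"ty": -0.06,"tz": -0.028,"ax": 0,"ay": 0,"az": 0},{"fingers": 1,"tx": 0.05,"ty": -0.056,"tz": -0.028,"ax": 0,"ay": 0,"az": 0},{"fingers": 1,"tx": 0.083,"ty": -0.05,"tz": -0.026,"ax": 0,"ay": 0,"az": 0},{"fingers": 1,"tx": 0.083,"ty": -0.05,"tz": -0.026,"ax": 0,"ay": 0,"az": 0}])

```text
time_s: 14.32
tcp_pos: [0.5995, -0.0302, 0.2183]
ee_rot: [[-0.225, 0.181, 0.957], [-0.142, 0.966, -0.216], [-0.964, -0.185, -0.192]]
wrist_force: [-0.3, -0.4, -1.8]
gripper_width: 0.007
```

```bash
python3 -c "
from h import *
tip((.03,-.03,.239),(0,-.03,.239),(-.01,-.03,.239))
P=viewer.capture('side');print(ball(P))
"
```

```text
t 14.32 tip drive [ 0.0444 -0.0318] 0.2367 axis [-0.192 -0.185 -0.964] F [-0.3 -0.4 -1.8]
(0.03, -0.03, 0.239) norm [ 0.0002  0.0022 -0.0195]
(0, -0.03, 0.239) norm [ 0.0079  0.0029 -0.0588]
(-0.01, -0.03, 0.239) norm [ 0.0105  0.0031 -0.0719]
(array([304, 186]), 0.777328610420227)
```

>>> play_rows(commands=[{"fingers": 1,"tx": 0,"ty": 0.002,"tz": -0.01,"ax": 0,"ay": 0,"az": 0},{"fingers": 1,"tx": 0.001,"ty": 0.002,"tz": -0.019,"ax": 0,"ay": 0,"az": 0},{"fingers": 1,"tx": 0.003,"ty": 0.002,"tz": -0.027,"ax": 0,"ay": 0,"az": 0},{"fingers": 1,"tx": 0.005,"ty": 0.002,"tz": -0.035,"ax": 0,"ay": 0,"az": 0},{"fingers": 1,"tx": 0.006,"ty": 0.002,"tz": -0.042,"ax": 0,"ay": 0,"az": 0}])

```text
time_s: 14.78
tcp_pos: [0.5731, -0.0219, 0.2248]
ee_rot: [[-0.213, 0.181, 0.96], [-0.142, 0.966, -0.214], [-0.967, -0.182, -0.18]]
wrist_force: [1.7, 0.4, 1.3]
gripper_width: 0.007
```

```bash
python3 -c "
from h import *
tip((0,-.03,.239),(-.008,-.03,.239))
P=viewer.capture('side');print(ball(P))
for sh in (-.05,-.1,-.15,-.21):print(sh,pr(P,np.r_[wo(kpos(sh,.16)[:2]),kpos(sh,.16)[2]]).round(1))
"
```

```text
t 14.78 tip drive [ 0.0166 -0.029 ] 0.2431 axis [-0.18  -0.182 -0.967] F [1.7 0.4 1.3]
(0, -0.03, 0.239) norm [ 0.0095  0.0001 -0.0207]
(-0.008, -0.03, 0.239) norm [ 0.0115  0.0003 -0.0312]
(array([309, 187]), 0.640645444393158)
-0.05 [309.1 185.3]
-0.1 [314.1 187. ]
-0.15 [319.1 189.1]
-0.21 [325.  191.9]
```

>>> play_rows(commands=[{"fingers": 1,"tx": 0.005,"ty": 0,"tz": -0.007,"ax": 0,"ay": 0,"az": 0},{"fingers": 1,"tx": 0.008,"ty": 0,"tz": -0.014,"ax": 0,"ay": 0,"az": 0},{"fingers": 1,"tx": 0.009,"ty": 0,"tz": -0.021,"ax": 0,"ay": 0,"az": 0},{"fingers": 1,"tx": 0.01,"ty": 0,"tz": -0.026,"ax": 0,"ay": 0,"az": 0},{"fingers": 1,"tx": 0.01,"ty": 0,"tz": -0.026,"ax": 0,"ay": 0,"az": 0}])

```text
time_s: 15.25
tcp_pos: [0.5513, -0.0189, 0.2193]
ee_rot: [[-0.217, 0.181, 0.959], [-0.142, 0.966, -0.214], [-0.966, -0.183, -0.184]]
wrist_force: [0.3, 0.5, -1.0]
gripper_width: 0.004
```

```bash
python3 -c "
from h import *
tip((-.008,-.03,.239),(-.012,-.03,.239))
P=viewer.capture('side');print(ball(P))
"
```

```text
t 15.25 tip drive [-0.0053 -0.0305] 0.2377 axis [-0.184 -0.183 -0.966] F [ 0.3  0.5 -1. ]
(-0.008, -0.03, 0.239) norm [-0.0011  0.0004 -0.0039]
(-0.012, -0.03, 0.239) norm [-0.0001  0.0005 -0.0091]
(array([320, 191]), 0.6554769277572632)
```

>>> play_rows(commands=[{"fingers": 1,"tx": 0,"ty": 0,"tz": -0.002,"ax": 0,"ay": 0,"az": 0},{"fingers": 1,"tx": 0,"ty": 0,"tz": -0.004,"ax": 0,"ay": 0,"az": 0},{"fingers": 1,"tx": 0,"ty": 0,"tz": -0.006,"ax": 0,"ay": 0,"az": 0},{"fingers": 1,"tx": 0,"ty": 0,"tz": -0.006,"ax": 0,"ay": 0,"az": 0}])

```text
time_s: 15.63
tcp_pos: [0.5478, -0.0183, 0.2206]
ee_rot: [[-0.217, 0.181, 0.959], [-0.143, 0.966, -0.215], [-0.966, -0.183, -0.183]]
wrist_force: [1.1, 0.6, -1.1]
gripper_width: 0.003
```

```bash
python3 -c "
from h import *
tip((-.012,-.03,.239))
P=viewer.capture('side');print(ball(P))
"
```

```text
t 15.63 tip drive [-0.0088 -0.0305] 0.2389 axis [-0.183 -0.183 -0.966] F [ 1.1  0.6 -1.1]
(-0.012, -0.03, 0.239) norm [ 0.0005  0.0008 -0.0042]
(array([320, 192]), 0.5553814768791199)
```

>>> play_rows(commands=[{"fingers": 1,"tx": 0,"ty": 0,"tz": -0.002,"ax": 0,"ay": 0,"az": 0},{"fingers": 1,"tx": 0,"ty": 0,"tz": -0.004,"ax": 0,"ay": 0,"az": 0},{"fingers": 1,"tx": 0,"ty": 0,"tz": -0.004,"ax": 0,"ay": 0,"az": 0}])

```text
time_s: 15.93
tcp_pos: [0.5459, -0.0175, 0.221]
ee_rot: [[-0.214, 0.181, 0.96], [-0.142, 0.966, -0.214], [-0.966, -0.183, -0.181]]
wrist_force: [3.7, -0.2, -3.7]
gripper_width: 0.007
```

```bash
python3 -c "
from h import *
tip((-.015,-.03,.239))
P=viewer.capture('side');print(ball(P))
"
```

```text
t 15.93 tip drive [-0.0109 -0.0302] 0.2393 axis [-0.181 -0.183 -0.966] F [ 3.7 -0.2 -3.7]
(-0.015, -0.03, 0.239) norm [ 0.0014  0.0005 -0.0053]
(array([320, 192]), 0.47793418169021606)
```

>>> play_rows(commands=[{"fingers": 1,"tx": 0,"ty": 0,"tz": -0.002,"ax": 0,"ay": 0,"az": 0},{"fingers": 1,"tx": 0,"ty": 0,"tz": -0.003,"ax": 0,"ay": 0,"az": 0},{"fingers": 1,"tx": 0,"ty": 0,"tz": -0.003,"ax": 0,"ay": 0,"az": 0}])

```text
time_s: 16.23
tcp_pos: [0.5452, -0.0172, 0.2211]
ee_rot: [[-0.211, 0.182, 0.96], [-0.142, 0.966, -0.214], [-0.967, -0.182, -0.178]]
wrist_force: [7.9, -3.2, -5.8]
gripper_width: 0.009
```

```bash
python3 -c "
from h import *
tip((-.015,-.03,.239))
P=viewer.capture('side');print(ball(P))
"
```

```text
t 16.23 tip drive [-0.0117 -0.03  ] 0.2395 axis [-0.178 -0.182 -0.967] F [ 7.9 -3.2 -5.8]
(-0.015, -0.03, 0.239) norm [ 0.0014  0.0002 -0.0042]
(array([271, 174]), 0.47799569368362427)
```

Force rising with almost no travel, so that's the end stop, about where predicted. Backing off.

>>> play_rows(commands=[{"fingers": 1,"tx": -0.003,"ty": 0,"tz": 0.02,"ax": 0,"ay": 0,"az": 0},{"fingers": 1,"tx": -0.02,"ty": 0,"tz": 0.05,"ax": 0,"ay": 0,"az": 0},{"fingers": 1,"tx": -0.06,"ty": 0,"tz": 0.08,"ax": 0,"ay": 0,"az": 0},{"fingers": 1,"tx": -0.11,"ty": 0,"tz": 0.11,"ax": 0,"ay": 0,"az": 0},{"fingers": 1,"tx": -0.16,"ty": 0,"tz": 0.13,"ax": 0,"ay": 0,"az": 0}])

```text
time_s: 16.7
tcp_pos: [0.6612, -0.0216, 0.3194]
ee_rot: [[-0.223, 0.18, 0.958], [-0.144, 0.966, -0.215], [-0.964, -0.185, -0.189]]
wrist_force: [2.2, 0.1, 0.1]
gripper_width: 0.005
```

>>> play_rows(commands=[{"fingers": 1,"tx": -0.03,"ty": 0,"tz": 0,"ax": 0,"ay": 0,"az": 0},{"fingers": 1,"tx": -0.03,"ty": 0,"tz": 0,"ax": 0,"ay": 0,"az": 0},{"fingers": 1,"tx": -0.03,"ty": 0,"tz": 0,"ax": 0,"ay": 0,"az": 0},{"fingers": 1,"tx": -0.03,"ty": 0,"tz": 0,"ax": 0,"ay": 0,"az": 0}])

```text
time_s: 17.03
tcp_pos: [0.6656, -0.0177, 0.3399]
ee_rot: [[-0.22, 0.18, 0.959], [-0.143, 0.966, -0.214], [-0.965, -0.184, -0.187]]
wrist_force: [0.1, 0.2, -0.5]
gripper_width: 0.003
```

```bash
python3 -c "
from h import *
tip((0,0,.3))
P=viewer.capture('side');S=viewer.capture('scene')
b,s=ball(P),ball(S);print(b,s)
X,e=tri(ray(S,s[0]),ray(P,b[0]));d=dr(X);print(X.round(4),np.round(e,4),d.round(4),'shift',np.arcsin(d[0]/.19),'select',np.arcsin(-d[1]/.19))
im=np.hstack([x['image'][130:270,200:380] for x in(S,P)])
cv2.imwrite('pics/c8.png',cv2.resize(im,None,fx=2.2,fy=2.2,interpolation=2)[:,:,::-1])
for k in('planter','mushroom','rubbing_block','scraper'):
  for q in(S,P):
    f=spotter.find_in(k,q);print(k,[(np.round(v['uv'],1).tolist(),round(v['score'],2)) for v in f[:1]])
"
```

```text
t 17.03 tip drive [ 0.1066 -0.0063] 0.3583 axis [-0.187 -0.184 -0.965] F [ 0.1  0.2 -0.5]
(0, 0, 0.3) norm [ 0.0999  0.025  -0.1252]
(array([320, 193]), 0.5506848096847534) (array([302, 175]), 0.8130362033843994)
[ 0.5283 -0.0012  0.2455] [0.0014 0.0014] [-0.0349 -0.0212] shift -0.18467521957185581 select 0.1119656961079727
planter [([198.4, 161.8], 0.98)]
planter [([357.2, 170.5], 0.92)]
mushroom [([383.1, 236.3], 0.72)]
mushroom [([370.5, 332.8], 0.83)]
rubbing_block [([330.7, 262.4], 0.66)]
rubbing_block [([264.3, 267.7], 0.87)]
scraper [([324.0, 199.1], 0.9)]
scraper [([399.7, 290.7], 0.89)]
```

View pics/c8.png

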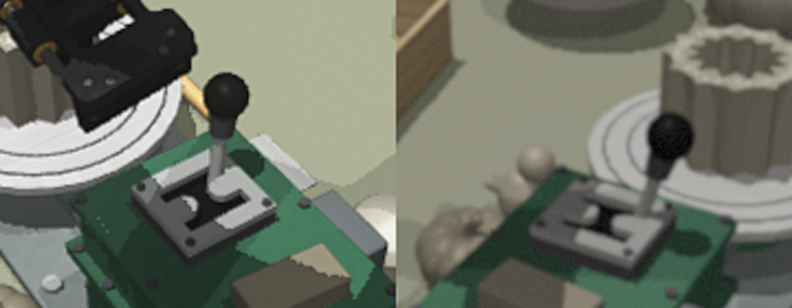

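The picture shows the lever in the near slot on the turntable side. The knob is at scene (302.7,173.2) and side (324.1,191.8). For the home position I predicted (301.4,173.0) and (325.0,191.9). The arm is clear, so I'm handing in.

```bash
python3 -c "
from h import *
P=viewer.capture('side');S=viewer.capture('scene')
X,e=tri(ray(S,(302.2,172.7)),ray(P,(323.6,191.3)));d=dr(X);print(d.round(4),X[2].round(4),e[0].round(4),'shift',np.arcsin(d[0]/.19).round(3),'select',np.arcsin(-d[1]/.19).round(3))
print(job.finish_job())"
```

```text
[-0.0387 -0.026 ] 0.2466 0.0005 shift -0.205 select 0.137
the job is handed in; nothing more can be done
None
```

The gear lever is in the slow slot and released, and I handed the job in at about 17 s. With the closed fingertips I pushed it from fast gear to neutral, across the gate and home into the near slot on the turntable side. The final push ended against the hard stop, where the wrist force reached about 10 N; elsewhere pushing took about 2 N.

**Last checks:**
- **Picture:** the final view shows the lever in the slow slot, with the arm clear of everything. I saw no bystander out of place. That rests on the pictures and network positions for the planter, mushroom, rubbing block and scraper; I did not measure the pumpkin, chick or water cup again.
- **Shift:** about -0.205, from the knob position I read by eye in both pictures (limit -0.17).
- **Select:** about 0.137 by the same reading, only just over the 0.13 limit. The slot walls should hold it at 0.145 or more.

**What disagreed:**
- **Fingertip offset:** in the pictures the tips stood about 19 mm behind the TCP, not ahead of it. My first push therefore slid onto the top of the knob, with about 4.5 N at the wrist and no visible movement of the lever. I corrected the offset and repeated the push.
- **Automatic ball match:** it gave select 0.11 and shift -0.185, because its search window cut off the knob in the side view. I used the by-eye reading instead.

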